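Jack up the front of the model trimmer and hold it

TASK

Slide the red bench jack in front of the model trimmer until its saddle stands centrally under the yellow lift pad, then pump the jack's handle until both front feet of the trimmer are about 5 mm or more off the bench. This jack lets the weight down again as soon as the handle comes up, so finish while holding the handle fully down, the trimmer resting on the saddle, so that I can turn its levelling feet; do not shove the trimmer along the bench and leave everything else where it stands.

Things in the scene. Friction and masses are not known exactly. Their poses are not given: they have to be found in the camera images.
- trimmer: White model trimmer on a low grey tube stand, 260 deep (x) x 300 wide (y), top at 325 mm, about 12 kg, loose on four feet. Origin: on the bench under the stand's middle. Front (sloping panel, disc cover, lamps) faces its -x; z up. Open underneath: front rail's underside 100 mm high, its front face 130 mm from the origin; front legs 25 mm square, 135 mm to either side.
- lift_pad (a point): Centre of the underside of the marked lift pad: a yellow 50 x 50 mm plate, 6 mm thick, under the middle of the front rail, sticking out 25 mm in front of the rail. Underside 94 mm above the bench. Its axes are the trimmer's (x points into the trimmer).
- front_left_foot (a point): Underside centre of one front rubber foot of the trimmer (36 mm diameter; at -115, +135 mm in the trimmer's frame); z = 0 while it stands on the bench.
- front_right_foot (a point): The same for the other front foot (at -115, -135 mm in the trimmer's frame). The trimmer tips about its rear feet (x = +115 mm) when the front is raised.
- jack: Red hydraulic bench jack, 1 kg, loose on a flat base 270 x 80 x 10 mm. Origin: on the bench under the saddle's axis; x points forward (end to go under the trimmer), z up. Base from x = +30 to -240 mm. Dark oil tank, an upright block at x = -95 mm, 32 long, 30 wide (y), 74 high (+ 6 mm brass cap): grip it across y from above to slide the jack. Handle pivot at x = -150, 75 mm high.
- jack_ram (a joint): Ram height above its lowest position, m, 0 to 0.048 (starts at 0 to 0.010); the saddle's top stands 68 mm + this above the bench. Only pumping raises it. Without weight it stays where it was pumped to; under the trimmer's weight it sinks back when the handle comes up.
- saddle (a point): Centre of the top face of the jack's saddle, a dark round steel disc of 40 mm diameter on the ram.
- jack_handle (a joint): Angle of the pump handle, rad: 0 = up (it springs back there when let go), 0.60 = fully down on its stop. A full stroke raises the ram by 10 to 15 mm, so two to four strokes bring the saddle to the pad and lift. At the bar a stroke takes about 5 N without load, 8 to 14 N while lifting the trimmer.
- handle_bar (a point): Middle of the handle's cross bar: black rubber grip, 22 mm diameter, 84 mm long (along the jack's y), 150 mm from the pivot, in the jack's middle plane. Handle up: 285 mm behind the saddle axis, 140 mm above the bench; fully down: 298 mm behind, 53 mm above. Press it down from above, on an arc about the pivot.
- jar_a: White porcelain jar, 42 mm diameter, 45 mm high, origin under its centre. Leave alone.
- jar_b: Jar of the same size with a red cap. Leave alone.
- jar_c: White jar like the first. Leave alone.
- cast: Cream plaster cast of a dental arch, 64 x 66 x 35 mm, origin under its centre. Leave alone.
- articulator: Aluminium articulator with mounted casts, 100 x 85 x 120 mm, origin under its centre. Leave alone.
- mixing_bowl: Green mixing bowl, 100 mm diameter, 55 mm high, origin under its centre. Leave alone.
- plaster_spatula: Plaster spatula with a wooden handle lying along its x. Leave alone.
- spanner: Steel spanner 150 mm long, lying along its x. Leave alone.

How it is judged:
On the way, in this order (a step that is already met when the one before it is completed fails the run):
1. the jack stands flat with its saddle, still below the pad, centred under the lift pad (within 12 mm) (horizontal distance between saddle and lift_pad below 0.012 m and height (world z) of saddle below 0.092 m and angle between jack's own z axis and vertical below 0.06 rad and contact force between jack and trimmer below 2 N), for 0.3 s.
2. the saddle has been pumped up against the pad and takes weight (height (world z) of saddle above 0.092 m and contact force between jack and trimmer above 10 N and horizontal distance between saddle and lift_pad below 0.015 m), for 0.2 s.
At the end, for the whole second after the job is handed in: Both front feet are over 4 mm above the bench, the trimmer rests on the saddle (over 20 N, within 15 mm of the pad centre), the jack is flat, the fingers still press (over 3 N) with the handle beyond 0.5 of its 0.6 rad, and nothing of the arm touches the trimmer, which is still (height (world z) of each of front_left_foot, front_right_foot above 0.004 m and value of joint jack_handle above 0.5 rad and contact force between the fingers and jack above 3 N and horizontal distance between saddle and lift_pad below 0.015 m and contact force between jack and trimmer above 20 N and contact force between each of the arm, the fingers and trimmer below 1 N and angle between jack's own z axis and vertical below 0.06 rad and linear speed of trimmer below 0.02 m/s); the arm keeps its last pose, push and grip.
It fails at once if the trimmer is shoved out of its place (more than 25 mm) (distance of trimmer from where it was at the start of the episode above 0.025 m).
It fails at once if the trimmer is tipped by more than 0.12 rad (angle between trimmer's own z axis and vertical above 0.12 rad).
It fails at once if another thing on the bench is moved by more than 25 mm (distance of any of jar_a, jar_b, jar_c, cast, articulator, mixing_bowl, plaster_spatula, spanner from where it was at the start of the episode above 0.025 m).
It also fails if it takes over 67 s, if anything falls off the work surface, if the arm or the gripper's body presses on something with over 40 N, if the wrist force passes 120 N, or if a joint passes its speed limit or range.

ROBOT

A 6-joint arm with a two-finger parallel gripper is mounted at the origin on the work surface. World frame = base frame: x ahead of the robot, y to its left, z up, the work surface at z = 0. Lengths are in m, angles in rad, forces in N, time in s.
With the tool pointing down it reaches from about 0.3 to 0.825 m from the base axis. Payload 5.4 kg.
Tool frame: the origin (TCP) lies at the very end of the fingers, on their centre line; the grasp point (between the pads) lies 19 mm behind it; z points along the fingers, y is the line along which they close (so a half turn about z gives the same grasp; the last joint's range is limited). The gripper opens to 92 mm and grips with 3 to 60 N. Pads are 20 mm wide; open, the fingers measure 128 mm over their backs; the gripper's body (75 mm by 189 mm) begins 69 mm behind the grasp point.
Start: joints at [-1.515, 0.158, 1.597, -0, 1.386, -0.21], TCP at [0.151, -0.555, 0.215] pointing down, gripper open.
Joint ranges: [-2.91, 2.91], [-0.94, 2.29], [0.18, 2.7], [-1.29, 4.43], [0.17, 2.64], [-3, 3]. Speed limits (rad/s): [2.57, 2.57, 3.14, 3.14, 3.14, 3.14].

INTERFACE

Orientations are given as a unit quaternion [w, x, y, z].
In Python, from cell import sense, get_image, job_done, boxes_of, pinpoint gives the robot as it stands.
- The arm moves only by the tool move_arm, never from a script. Its argument "targets" is one flat list of numbers, 4 for each row, row after row: the shift along the tool's x, y, z normalised to -1 to 1, where 1 is 0.025 m, then the turn about the tool's z normalised to -1 to 1, where 1 is 0.1 rad. In form: [x, y, z, roll, x, y, z, roll, ...]. A call has exactly 10 rows; each row shifts and turns the commanded pose from where the row before left it, along the tool's axes as they then stand; what a row does not reach is not made up. A row lasts 1/10 s, in which the tool goes at most 50 mm and 8.59 degrees, less where a joint would pass 70% of its speed; a pose out of reach is approached as far as the arm can. A call with a number of a shift or a turn outside -1 to 1 is refused whole. A call with a gripper value outside its range is refused whole. "gripper" is the opening, from 0 (shut) to 1 (fully open), set as the call begins (left out, the last holds). The fingers move at their own pace and stop on an object; "force" is the grip in N (left out, the last holds). Time passes only in rows, so rows that do not move let the fingers close, or fill a call up. It gives the time, the measured TCP pose, the force, the opening and the grip force at its end, in the units of the state.
- sense(): the state, without advancing time (a new reading comes with each control period).
- get_image(name): name is "side" or "top" or "wrist"; returns a dict with "color" (384x512x3 uint8, red, green, blue), "K" (3x3 intrinsics, pixels), "rvec" (rotation vector, rad) and "tvec" (3), from world to camera coordinates, as OpenCV has them. Camera axes: x right, y down, z forward; pixel columns grow to the right and rows downward; lengths in m; the calibration is good to about 2 mm. The wrist camera is an equidistant fisheye: a pixel r from the principal point sees the ray r / f radians off the axis. A picture is of the moment at which its call begins. There is no depth.
- job_done(): hands the job in; it is judged then, once.
Trained networks look in a picture, given as the dict that the camera call returned (one of the last four; its "shot" number tells which), for a name from the list of things; names that differ only in an ending like _2 or _b are one class to them, and where a whole thing is asked for, a point or a joint stands for the part that bears it (a point fixed in the world has none). Each returns a list of dicts, best first, with "score" (0 to 1); they miss things now and then, are a little off and sometimes report something else, mostly with a low value. They report only what shows in the picture. A call takes as long as a camera call.
- boxes_of(picture, query): "uv" ([column, row] in pixels, amid what is visible of it).
- pinpoint(picture, query): "uv" ([column, row] in pixels: a listed point, or the origin of a listed thing).
The state is a dict: "time_s": time; "qpos": joint angles; "dq": joint speeds; "tau": joint torques, N m; "eef_pos": TCP position; "tool_rot": TCP orientation; "force": force on the tool from outside, world axes, zero at the start; "wrist_torque": the same for the moment, N m; "grip_width": opening from 0.0 (shut) to 1.0 (fully open); "gripper_force": force on a finger pad.
Only numpy, scipy, OpenCV 4.12 (cv2) and the standard library are available. Lean on these libraries where they do the work, as an engineer would, in place of code of your own. Each camera call takes 0.05 s, during which the arm holds its last target. There are 200 camera calls.

## Working session

There is one attempt and no reset: what is moved stays moved. The work goes in short steps, Python scripts to look and compute and a tool call to move; the robot and the scene stay as the last step left them, time stands still between calls to the robot, and variables do not carry over. Pictures are saved under pics/ and viewed, at most 13 in all, crops included, and the job is handed in when it is done.

Besides the shell and the picture viewer there is one more tool, called after "Call:" by a JSON object that holds its "name" and its "arguments", one argument or row to a line. move_arm: Moves the arm, as the interface text tells. Scaled input: -1 to 1 covers 0.025 m each way for a shift and 0.1 rad each way for a turn. Its arguments: {"type":"object","properties":{"targets":{"type":"array","items":{"type":"number"}},"gripper":{"type":"number"},"force":{"type":"number"}},"required":["targets"]}

```bash
mkdir -p pics
cat > h.py <<'E'
import numpy as np, cv2
from cell import sense,get_image,job_done,boxes_of,pinpoint
def ray(im,uv):
    R=cv2.Rodrigues(np.array(im["rvec"],float))[0];t=np.array(im["tvec"],float).ravel();K=np.array(im["K"])
    x=(uv[0]-K[0,2])/K[0,0];y=(uv[1]-K[1,2])/K[1,1]
    if im.get("fish"):
        r=np.hypot(x,y);d=np.array([x/r*np.sin(r),y/r*np.sin(r),np.cos(r)]) if r>1e-9 else np.array([0,0,1.])
    else: d=np.array([x,y,1.])
    d=R.T@d
    return -R.T@t,d/np.linalg.norm(d)
def onz(im,uv,z):
    o,d=ray(im,uv);return o+d*(z-o[2])/d[2]
def tri(obs):
    A=np.zeros((3,3));b=np.zeros(3);L=[ray(*o) for o in obs]
    for o,d in L:
        P=np.eye(3)-np.outer(d,d);A+=P;b+=P@o
    p=np.linalg.solve(A,b)
    return p,[round(float(np.linalg.norm((np.eye(3)-np.outer(d,d))@(p-o))),4) for o,d in L]
def shot(n,save=None):
    im=get_image(n);im["fish"]=n=="wrist"
    if save: cv2.imwrite("pics/"+save,im["color"][:,:,::-1])
    return im
E
python3 - <<'E'
from h import *
np.set_printoptions(precision=4,suppress=True)
s=sense();print(s["time_s"],s["eef_pos"],s["tool_rot"],s["force"])
I={n:shot(n,n+"0.png") for n in("side","top","wrist")}
cv2.imwrite("pics/st0.png",cv2.resize(np.hstack([I["side"]["color"],I["top"]["color"]]),(800,300))[:,:,::-1])
for q in["saddle","lift_pad","handle_bar","jack","trimmer","front_left_foot","front_right_foot","jar_a","cast","articulator","mixing_bowl","plaster_spatula","spanner"]:
    for n in I:
        for r in pinpoint(I[n],q)[:3]:
            z={"saddle":.07,"lift_pad":.094,"handle_bar":.14}.get(q,0)
            print(q,n,round(r["score"],2),np.array(r["uv"]).round(1),onz(I[n],r["uv"],z)[:2])
E
```

```text
0.0 [ 0.151  -0.5542  0.2136] [-0.0009  0.9912  0.1325  0.0001] [0.1155 0.0731 0.009 ]
saddle side 0.38 [254.5 175.7] [ 0.5639 -0.1205]
saddle top 0.53 [315.7 165.9] [ 0.5678 -0.1151]
saddle top 0.35 [368.3 189.9] [ 0.4966 -0.2748]
lift_pad side 0.55 [278.8 152.1] [ 0.4876 -0.2817]
lift_pad side 0.36 [310.5 171.4] [ 0.3637 -0.1232]
lift_pad top 0.78 [371.3 193.4] [ 0.4841 -0.2774]
handle_bar side 0.67 [190.3 270.2] [0.6275 0.4661]
handle_bar side 0.58 [190.1 212.4] [0.6924 0.2406]
handle_bar side 0.57 [263.5 200.6] [0.4993 0.1623]
handle_bar top 0.63 [221.3 184. ] [0.5016 0.1651]
handle_bar top 0.58 [121.5 172.9] [0.5297 0.4498]
jack side 0.8 [254.4 194.5] [ 0.5642 -0.1051]
jack top 0.8 [309.5 171.3] [ 0.5603 -0.105 ]
trimmer top 0.92 [402.7 185.7] [ 0.518  -0.4038]
front_left_foot side 0.74 [244.  173.5] [ 0.6283 -0.269 ]
front_left_foot top 0.77 [356.3 152.4] [ 0.6237 -0.2559]
front_right_foot side 0.89 [308.4 172.9] [ 0.3676 -0.2948]
front_right_foot side 0.17 [242.7 175.8] [ 0.6305 -0.2486]
front_right_foot top 0.74 [316.6 167.2] [ 0.5739 -0.1277]
front_right_foot top 0.56 [370.4
[... 207 characters left out ...]

jar_a top 0.51 [264.  104.9] [0.7753 0.0428]
jar_a top 0.49 [176.8 130.8] [0.6855 0.3217]
cast side 0.62 [276.8 284.7] [0.4465 0.3479]
cast top 0.62 [167.9 205.7] [0.4449 0.3421]
articulator side 0.61 [224.1 330.4] [0.5542 0.5033]
articulator top 0.88 [118.3 172.4] [0.5485 0.502 ]
articulator top 0.51 [170.6 271.9] [0.2397 0.3269]
mixing_bowl side 0.58 [308.  344.1] [0.3652 0.5205]
mixing_bowl top 0.79 [107.7 227.2] [0.3755 0.5272]
plaster_spatula side 0.7 [357.2 280.7] [0.2385 0.3132]
plaster_spatula top 0.67 [172.8 270.3] [0.2447 0.3202]
plaster_spatula top 0.53 [261.2 100.2] [0.7908 0.0521]
spanner side 0.53 [197.2 189.2] [ 0.786  -0.1264]
spanner top 0.81 [317.6 103.6] [ 0.7826 -0.1313]
```

View pics/top0.png

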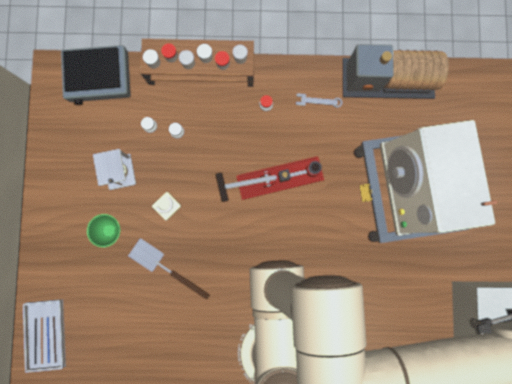

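View pics/side0.png

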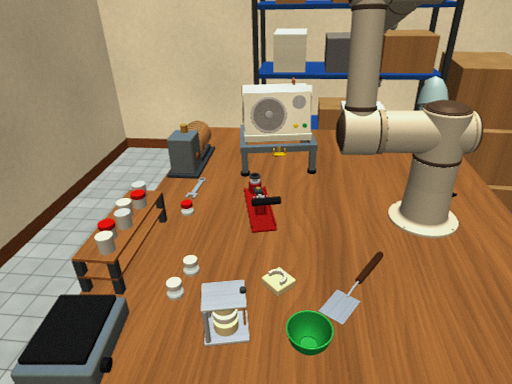

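The top view shows the red jack: bar at (221,185), saddle at (315,167), pointing at the trimmer. The yellow pad is at (366,192), and the jars and spanner are clear of the slide path. The side view agrees. I'll raise the arm above the trimmer, turn it and go over the jack.

Call:
{"name": "move_arm", "arguments": {
  "targets": [0, 0, -0.6, -1, 0, 0, -0.6, -1, 0, 0, -0.6, -1, 0, 0, -0.6, -1, 0, 0, -0.6, -1, 0, 0, -0.6, -1, 0, 0, -0.6, -1, 0, 0, -0.6, -1, 0, 0, 0, -1, 0, 0, 0, -1],
  "gripper": 1
}}

```text
time_s: 3.1
eef_pos: [0.151, -0.5551, 0.3354]
tool_rot: [0.001, 0.805, 0.593, -0.0]
force: [-0.2, -0.3, -0.4]
grip_width: 1.0
gripper_force: 0.0
```

Call:
{"name": "move_arm", "arguments": {
  "targets": [0, 0, 0, -1, 0, 0, 0, -1, 0, 0, 0, -1, 0, 0, 0, -1, 0, 0, 0, -1, 0, 0, 0, -0.4, 0.4, 0.48, 0, 0, 0.8, 0.96, 0, 0, 0.8, 0.96, 0, 0, 0.8, 0.96, 0, 0]
}}

```text
time_s: 4.1
eef_pos: [0.2175, -0.4653, 0.3346]
tool_rot: [0.0, 0.62, 0.785, 0.0]
force: [0.6, -0.2, -0.8]
grip_width: 0.998
gripper_force: 0.0
```

Call:
{"name": "move_arm", "arguments": {
  "targets": [0.8, 0.96, 0, 0, 0.8, 0.96, 0, 0, 0.8, 0.96, 0, 0, 0.8, 0.96, 0, 0, 0.8, 0.96, 0, 0, 0.8, 0.96, 0, 0, 0.8, 0.96, 0, 0, 0.8, 0.96, 0, 0, 0.8, 0.96, 0, 0, 0.8, 0.96, 0, 0]
}}

```text
time_s: 5.1
eef_pos: [0.4038, -0.2146, 0.3347]
tool_rot: [0.0, 0.62, 0.785, 0.0]
force: [0.0, 0.3, 0.4]
grip_width: 0.998
gripper_force: 0.0
```

Call:
{"name": "move_arm", "arguments": {
  "targets": [0.8, 0.96, 0, 0, 0.8, 0.96, 0, 0, 0.8, 0.96, 0, 0, 0.8, 0.96, 0, 0, 0.8, 0.96, 0, 0, 0.8, 0.96, 0, 0, 0.8, 0.96, 0, 0, 0.4, 0.48, 0, 0, 0, 0, 0, 0, 0, 0, 0, 0]
}}

```text
time_s: 6.1
eef_pos: [0.5429, -0.0293, 0.3346]
tool_rot: [-0.0, 0.619, 0.785, -0.0]
force: [0.3, 0.3, 0.2]
grip_width: 1.001
gripper_force: 0.0
```

```bash
cat > m.py <<'E'
from h import *
import sys
np.set_printoptions(precision=4,suppress=True)
from scipy.spatial.transform import Rotation as Ro
def state():
    s=sense();q=np.array(s["tool_rot"]);R=Ro.from_quat(q[[1,2,3,0]]).as_matrix()
    print("t",s["time_s"],"p",s["eef_pos"],"xyaw",np.arctan2(R[1,0],R[0,0]).round(4),"z",R[:,2],"F",s["force"],"grip",s["grip_width"],s["gripper_force"])
    return s,R
if __name__=="__main__":
    state();tag=sys.argv[1]
    I={n:shot(n,n+tag+".png") for n in("side","top","wrist")}
    for q,z in[("saddle",.07),("lift_pad",.094),("handle_bar",.14),("jack",0),("front_left_foot",0),("front_right_foot",0),("trimmer",0)]:
        for n in I:
            for r in pinpoint(I[n],q)[:2]:
                print(q,n,round(r["score"],2),np.array(r["uv"]).round(1),onz(I[n],r["uv"],z)[:2])
E
python3 m.py 1
```

```text
t 6.1 p [ 0.5429 -0.0293  0.3346] xyaw 1.8057 z [-0.0005 -0.0005 -1.    ] F [0.3423 0.2626 0.2064] grip 1.0011901040036264 0.0
saddle side 0.68 [307.4 172. ] [ 0.3739 -0.1649]
saddle side 0.41 [254.7 172.7] [ 0.5662 -0.1442]
saddle top 0.5 [315.6 168.8] [ 0.5589 -0.1148]
saddle wrist 0.75 [258.5 212.6] [ 0.5628 -0.1158]
lift_pad side 0.65 [280.2 156. ] [ 0.4795 -0.2454]
lift_pad top 0.59 [369.6 190.8] [ 0.4918 -0.2724]
lift_pad wrist 0.58 [197.4 289.7] [ 0.4922 -0.2702]
handle_bar side 0.67 [264.8 200.5] [0.4956 0.1614]
handle_bar top 0.96 [220.  183.7] [0.5024 0.1689]
handle_bar wrist 0.64 [258.6   5.8] [0.4954 0.1682]
jack side 0.58 [250.8 196.6] [ 0.5753 -0.089 ]
jack side 0.28 [253.7 171.5] [ 0.5912 -0.29  ]
jack top 0.68 [311.4 171.2] [ 0.5607 -0.1111]
jack top 0.33 [370.9 192.6] [ 0.4945 -0.3012]
front_left_foot side 0.63 [241.6 175.4] [ 0.6355 -0.2517]
front_left_foot side 0.29 [357.8 285.2] [0.2387 0.3296]
front_left_foot top 0.78 [355.5 154.2] [ 0.6178 -0.2533]
front_left_foot wrist 0.9 [270.9 271.2] [ 0.6223 -0.2595]
front_left_foot wrist 0.32 [206.1 310.4] [ 0.5112 -0.3958]
front_right_foot side 0.61 [356.7 284. ] [0.2411 0.3255]
front_right_foot side 0.6 [311.  171.4] [ 0.3571 -0.3091]
front_right_foot top 0.86 [370.8 234.1] [ 0.363 -0.299]
trimmer top 0.85 [401.3 187.8] [ 0.5112 -0.3992]
trimmer wrist 0.73 [205.4 311. ] [ 0.51  -0.398]
trimmer wrist 0.16 [256.7   3.6] [0.4804 0.217 ]
```

View pics/wrist1.png

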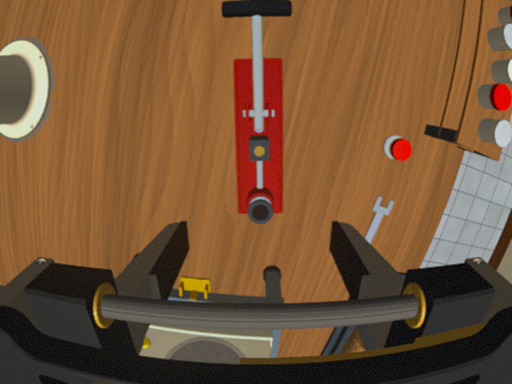

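The wrist view shows the jack lying along the tool's x axis: brass cap at (259,150), saddle at (259,211), bar at (257,8), pad at (195,288). Next I work out where the tank is.

Run:
```python
from m import *
s,R=state();im=shot("wrist")
c=im["color"].astype(int)
m=((c[:,:,0]>150)&(c[:,:,1]>110)&(c[:,:,2]<90)).astype(np.uint8)
n,l,st,ce=cv2.connectedComponentsWithStats(m)
for i in range(1,n):
    if st[i,4]>15: print(st[i],ce[i])
for nm,uv,z in[("cap",(259.5,150.5),.08),("saddle",(260,211),.07),("bar",(257,8),.151),("b1",(236,58),.01),("b2",(282,58),.01),("b3",(283,212),.01),("b4",(238,212),.01)]:
    p=onz(im,uv,z);print(nm,p,"tool",R.T@(p-s["eef_pos"]))
```

```text
t 7.3 p [ 0.5434 -0.029   0.3346] xyaw 1.8059 z [ 0.  0. -1.] F [ 0.0493  0.3608 -0.0872] grip 1.0017034971674124 0.0
[295  90   6  18  30] [297.2333  98.2333]
[254 147   9  10  69] [258.2174 151.4348]
[179 278  30  21 313] [194.3802 284.869 ]
[178 288   3   8  18] [179.3333 291.1667]
[415 297  11  30  93] [421.6989 313.2473]
[ 93 298  10  29  80] [ 95.9875 313.6   ]
[142 343   7   6  27] [145.2593 345.5185]
cap [ 0.5417 -0.0173  0.08  ] tool [0.0117 0.0011 0.2546]
saddle [ 0.5652 -0.1115  0.07  ] tool [-0.0853  0.002   0.2646]
bar [0.4954 0.1624 0.151 ] tool [ 0.1972 -0.0021  0.1836]
b1 [0.471  0.1137 0.01  ] tool [ 0.1556 -0.0371  0.3246]
b2 [0.5439 0.1312 0.01  ] tool [0.1556 0.0378 0.3246]
b3 [ 0.6112 -0.1262  0.01  ] tool [-0.1104  0.0433  0.3246]
b4 [ 0.5331 -0.145   0.01  ] tool [-0.1104 -0.0371  0.3246]
```

Call:
{"name": "move_arm", "arguments": {
  "targets": [0.4, 0, 1, 0, 0, 0, 1, 0, 0, 0, 1, 0, 0, 0, 1, 0, 0, 0, 1, 0, 0, 0, 1, 0, 0, 0, 1, 0, 0, 0, 1, 0, 0, 0, 0.6, 0, 0, 0, 0, 0]
}}

```text
time_s: 8.35
eef_pos: [0.5394, -0.0188, 0.1173]
tool_rot: [-0.002, 0.619, 0.785, -0.001]
force: [-0.7, -1.4, -0.5]
grip_width: 0.998
gripper_force: 0.0
```

```bash
python3 m.py 2 | grep -v side
```

```text
t 8.35 p [ 0.5394 -0.0188  0.1173] xyaw 1.8058 z [-0.0045  0.0012 -1.    ] F [-0.6944 -1.4406 -0.492 ] grip 0.9976806415455939 0.0
saddle wrist 0.69 [461.9 183.4] [0.7178 0.0443]
lift_pad top 0.86 [369.8 192.7] [ 0.4861 -0.273 ]
handle_bar top 0.58 [218.9 184.5] [0.5001 0.1719]
jack top 0.66 [312.4 170.5] [ 0.563  -0.1143]
jack wrist 0.57 [257.8 265.3] [ 0.5631 -0.113 ]
front_left_foot top 0.73 [357.3 154. ] [ 0.6186 -0.2591]
front_left_foot wrist 0.6 [259.2 306.1] [ 0.5787 -0.1713]
front_left_foot wrist 0.48 [272.2 357.8] [ 0.62   -0.2642]
trimmer top 0.87 [401.3 186.4] [ 0.5157 -0.3993]
```

View pics/wrist2.png

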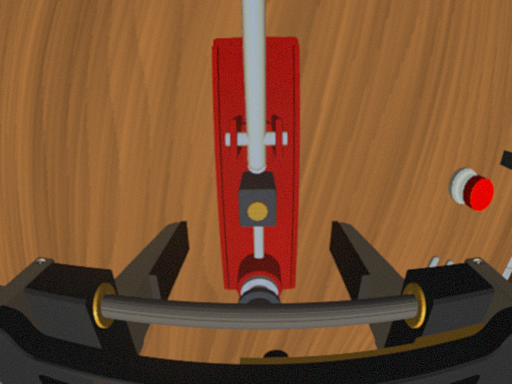

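The tank cap at (258,211) sits midway between the fingers. I descend and grip.

Call:
{"name": "move_arm", "arguments": {
  "targets": [0, 0, 0.6, 0, 0, 0, 0.6, 0, 0, 0, 0.6, 0, 0, 0, 0.6, 0, 0, 0, 0.5, 0, 0, 0, 0.4, 0, 0, 0, 0, 0, 0, 0, 0, 0, 0, 0, 0, 0, 0, 0, 0, 0]
}}

```text
time_s: 10.55
eef_pos: [0.5417, -0.0194, 0.0379]
tool_rot: [0.001, 0.619, 0.785, 0.0]
force: [-0.1, 0.5, -0.1]
grip_width: 1.0
gripper_force: 0.0
```

Call:
{"name": "move_arm", "arguments": {
  "targets": [0, 0, 0, 0, 0, 0, 0, 0, 0, 0, 0, 0, 0, 0, 0, 0, 0, 0, 0, 0, 0, 0, 0, 0, 0, 0, 0, 0, 0, 0, 0, 0, 0, 0, 0, 0, 0, 0, 0, 0],
  "gripper": 0,
  "force": 30
}}

```text
time_s: 11.55
eef_pos: [0.5405, -0.0194, 0.037]
tool_rot: [-0.0, 0.619, 0.785, -0.001]
force: [-2.8, 0.3, 2.4]
grip_width: 0.33
gripper_force: 30.0
```

```bash
python3 m.py 3 | grep -v side
```

```text
t 11.55 p [ 0.5405 -0.0194  0.037 ] xyaw 1.8064 z [-0.0013 -0.0002 -1.    ] F [-2.8193  0.2529  2.3888] grip 0.3296589935245194 29.96871381998062
saddle top 0.58 [318.7 100. ] [ 0.7736 -0.1247]
lift_pad top 0.63 [369.1 192.3] [ 0.4873 -0.2709]
handle_bar top 0.94 [221.  183.6] [0.5028 0.166 ]
jack top 0.89 [310.4 170.4] [ 0.5633 -0.1078]
jack wrist 0.8 [260.  309.7] [ 0.5632 -0.1086]
front_left_foot top 0.78 [358.  154.4] [ 0.6173 -0.2613]
front_right_foot top 0.84 [368.7 236.9] [ 0.3542 -0.2922]
trimmer top 0.56 [402.4 190.7] [ 0.5019 -0.4025]
```

Call:
{"name": "move_arm", "arguments": {
  "targets": [0, 0, 0, 0.1, 0, -0.1, 0, 0.1, -0.1, -0.2, 0, 0.1, -0.2, -0.2, 0, 0.1, -0.3, -0.2, 0, 0.1, -0.3, -0.2, 0, 0.1, -0.3, -0.2, 0, 0.1, -0.3, -0.2, 0, 0.1, -0.3, -0.2, 0, 0.1, -0.3, -0.2, 0, 0]
}}

```text
time_s: 13.75
eef_pos: [0.5082, -0.0783, 0.0371]
tool_rot: [-0.0, 0.655, 0.756, 0.001]
force: [3.1, 4.6, -1.3]
grip_width: 0.322
gripper_force: 30.0
```

Call:
{"name": "move_arm", "arguments": {
  "targets": [-0.3, -0.2, 0, 0, -0.3, -0.2, 0, 0, -0.3, -0.2, 0, 0, -0.3, -0.2, 0, 0, -0.3, -0.2, 0, 0, -0.3, -0.2, 0, 0, -0.2, -0.2, 0, 0, -0.1, -0.2, 0, 0, -0.1, -0.1, 0, 0, 0, 0, 0, 0]
}}

```text
time_s: 14.75
eef_pos: [0.4737, -0.1395, 0.037]
tool_rot: [-0.0, 0.654, 0.756, -0.0]
force: [-0.1, 1.0, -1.7]
grip_width: 0.323
gripper_force: 29.9
```

```bash
python3 m.py 4
```

```text
t 14.75 p [ 0.4737 -0.1395  0.037 ] xyaw 1.7153 z [-0.0008 -0.0001 -1.    ] F [-0.1274  0.9759 -1.7102] grip 0.32253652155614276 29.949532449245453
saddle side 0.53 [280.3 156.8] [ 0.4821 -0.2901]
saddle top 0.57 [173.7 133.1] [0.6626 0.3183]
saddle top 0.17 [112.3 228.1] [0.3729 0.4907]
lift_pad side 0.97 [281.1 156.1] [ 0.476  -0.2447]
lift_pad top 0.95 [368.  191.8] [ 0.4887 -0.2676]
lift_pad top 0.75 [176.6 130.4] [0.6657 0.3055]
handle_bar side 0.72 [284.7 181.9] [0.4456 0.046 ]
handle_bar top 0.95 [259.5 200.1] [0.4569 0.0555]
handle_bar top 0.63 [168.5 204.5] [0.4412 0.3134]
jack side 0.65 [274.2 179.2] [ 0.5015 -0.2297]
jack wrist 0.73 [256.9 314. ] [ 0.4862 -0.2359]
front_left_foot side 0.77 [244.3 175.5] [ 0.6244 -0.2517]
front_left_foot side 0.45 [310.8 170.5] [ 0.3579 -0.3172]
front_left_foot top 0.74 [356.4 153.1] [ 0.6215 -0.2562]
front_left_foot top 0.65 [263.4 200. ] [0.4666 0.0414]
front_right_foot side 0.87 [311.6 169.8] [ 0.3546 -0.3239]
front_right_foot top 0.82 [371.5 237.5] [ 0.3524 -0.3011]
trimmer top 0.9 [400.5 191.1] [ 0.5006 -0.3964]
trimmer top 0.56 [176.  130.6] [0.6861 0.3243]
```

View pics/wrist4.png

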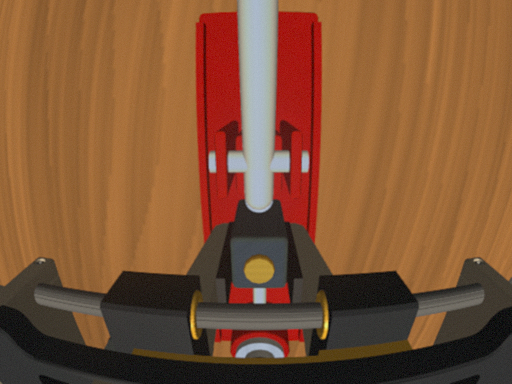

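View pics/side4.png

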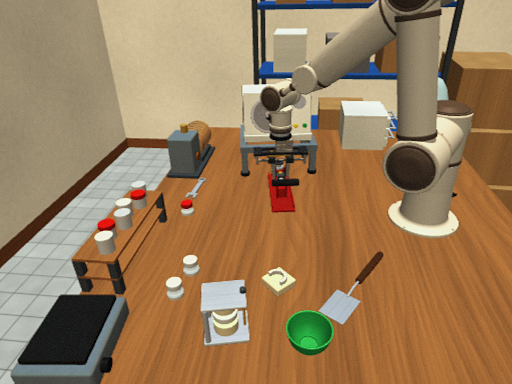

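Wrist: the tank is held squarely, with the cap at (259,269). Side: the jack is just in front of the pad. I refine the pad position using the yellow blobs in the earlier wrist picture and the top picture.

Run:
```python
from m import *
s,R=state();im=shot("wrist");top=shot("top","top5.png");side=shot("side")
def pose(R,p): T=np.eye(4);T[:3,:3]=R;T[:3,3]=p;return T
Cw=pose(cv2.Rodrigues(np.array(im["rvec"],float))[0],np.ravel(im["tvec"]))  # world->cam
CT=Cw@pose(R,s["eef_pos"])
R1=Ro.from_euler("z",1.8058).as_matrix()@np.diag([1,-1,-1])
C1=CT@np.linalg.inv(pose(R1,[.5432,-.0291,.3346]))
im1=dict(im,rvec=cv2.Rodrigues(C1[:3,:3])[0],tvec=C1[:3,3],color=cv2.imread("pics/wrist1.png")[:,:,::-1])
for nm,i,(u0,u1,v0,v1) in[("wrist1",im1,(160,230,265,310)),("top",top,(350,385,175,210)),("top0",dict(top,color=cv2.imread("pics/top0.png")[:,:,::-1]),(350,385,175,210)),("side",side,(265,300,140,165))]:
    hsv=cv2.cvtColor(np.ascontiguousarray(i["color"]),cv2.COLOR_RGB2HSV)
    m=cv2.inRange(hsv,(20,130,80),(35,255,255));k=np.zeros_like(m);k[v0:v1,u0:u1]=m[v0:v1,u0:u1]
    n,l,st,ce=cv2.connectedComponentsWithStats(k)
    if n<2: print(nm,"none");continue
    j=1+np.argmax(st[1:,4]);pts=np.argwhere(l==j)[:,::-1].astype(np.float32)
    box=cv2.boxPoints(cv2.minAreaRect(pts))
    print(nm,st[j],ce[j],"c@.1",onz(i,ce[j],.1)[:2])
    for b in box: print("   ",b,onz(i,b,.1)[:2])
cr=lambda i,a:cv2.resize(np.ascontiguousarray(i["color"][a[2]:a[3],a[0]:a[1]]),(400,300),interpolation=cv2.INTER_CUBIC)
cv2.imwrite("pics/crop5.png",np.hstack([cr(im1,(160,240,260,320)),cr(top,(330,410,160,220))])[:,:,::-1])
```

```text
t 15.95 p [ 0.4737 -0.1395  0.037 ] xyaw 1.7161 z [-0.0015 -0.0004 -1.    ] F [-4.9448 -2.6337  1.5505] grip 0.3254801230245998 29.95588392019272
wrist1 [179 276  32  24 527] [194.2676 286.6357] c@.1 [ 0.4874 -0.2595]
    [177.8171 297.6463] [ 0.462  -0.2924]
    [180.2439 275.8048] [ 0.4614 -0.2443]
    [210.7561 279.1951] [ 0.5122 -0.2365]
    [208.3293 301.0366] [ 0.5153 -0.2836]
top none
top0 [360 184  11  18 149] [364.9866 192.2483] c@.1 [ 0.4867 -0.2571]
    [359.2973 184.7838] [ 0.5087 -0.2404]
    [367.8919 183.3514] [ 0.5133 -0.2661]
    [370.6487 199.8919] [ 0.4643 -0.2736]
    [362.0541 201.3243] [ 0.4597 -0.248 ]
side [267 161   2   1   2] [267.5 161. ] c@.1 [ 0.5226 -0.1845]
    [268. 161.] [ 0.5208 -0.1846]
    [268. 161.] [ 0.5208 -0.1846]
    [267. 161.] [ 0.5245 -0.1843]
    [267. 161.] [ 0.5245 -0.1843]
```

View pics/crop5.png

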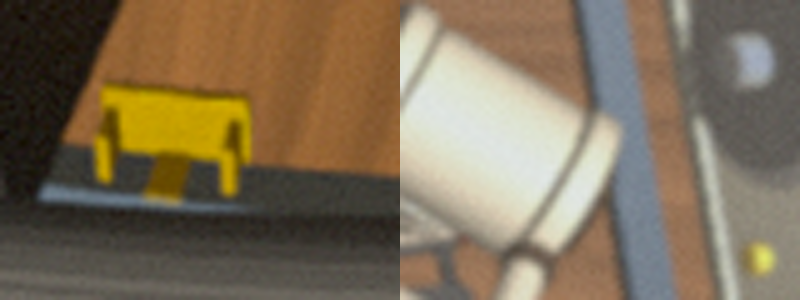

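The front edge of the yellow plate is clear in the crop. With the top view it puts the pad centre near (0.489, -0.268). About 33 mm of slide is left.

Call:
{"name": "move_arm", "arguments": {
  "targets": [-0.1, 0, 0, 0, -0.2, 0, 0, 0, -0.2, -0.03, 0, 0, -0.2, -0.03, 0, 0, -0.2, -0.03, 0, 0, -0.2, -0.03, 0, 0, -0.13, 0, 0, 0, -0.1, 0, 0, 0, 0, 0, 0, 0, 0, 0, 0, 0]
}}

```text
time_s: 17.1
eef_pos: [0.4762, -0.1712, 0.037]
tool_rot: [-0.001, 0.654, 0.757, 0.001]
force: [-0.4, 4.1, 1.9]
grip_width: 0.324
gripper_force: 30.0
```

Run:
```python
from m import *
s,R=state();im=shot("wrist");side=shot("side","side6.png")
x=R[:,0];print("saddle est .096",np.array(s["eef_pos"])-.096*x)
hsv=cv2.cvtColor(np.ascontiguousarray(im["color"]),cv2.COLOR_RGB2HSV)
m=cv2.inRange(hsv,(15,120,90),(35,255,255));m[:230]=0;m[292:]=0;m[:,:230]=0;m[:,290:]=0
ce=np.argwhere(m>0)[:,::-1].mean(0);c=onz(im,ce,.08);print("cap",ce,c,"tool",R.T@(c-s["eef_pos"]))
for n,i in(("w",im),("s",side)):
  for q in("jack","handle_bar","lift_pad"):
    for r in pinpoint(i,q)[:2]: print(n,q,r["score"],r["uv"],onz(i,r["uv"],{"jack":0,"handle_bar":.14,"lift_pad":.094}[q]))
cv2.imwrite("pics/crop6.png",cv2.resize(np.ascontiguousarray(side["color"][120:220,230:340,::-1]),(770,600)[:1]+(700,) if 0 else (660,600),interpolation=cv2.INTER_CUBIC))
```

```text
t 17.1 p [ 0.4762 -0.1712  0.037 ] xyaw 1.7161 z [-0.0003  0.0024 -1.    ] F [-0.4043  4.1315  1.9184] grip 0.32368438123341897 29.97352123260498
saddle est .096 [ 0.4901 -0.2661  0.0368]
cap [258.8314 268.6243] [ 0.4761 -0.169   0.08  ] tool [ 0.0023  0.0002 -0.043 ]
w jack 0.89 [254.7, 311.9] [ 0.4865 -0.2651  0.    ]
s jack 0.91 [278.0, 174.5] [ 0.4895 -0.2711  0.    ]
s handle_bar 0.53 [284.1, 177.0] [0.4494 0.0136 0.14  ]
s lift_pad 0.77 [281.1, 152.0] [ 0.4786 -0.2833  0.094 ]
```

View pics/crop6.png

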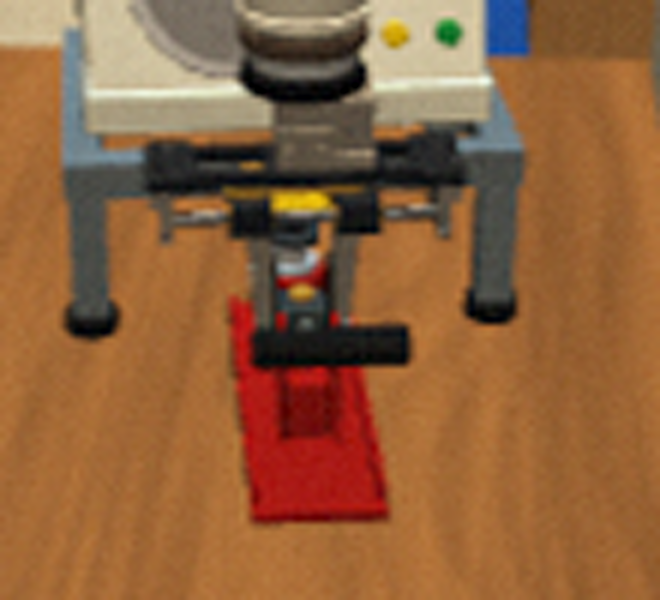

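The side crop shows the saddle at (296,235), directly below the yellow pad at (300,203). I nudge 2 mm further, release and back off over the handle.

Call:
{"name": "move_arm", "arguments": {
  "targets": [-0.08, 0, 0, 0, 0, 0, 0, 0, 0, 0, 0, 0, 0, 0, 0, 0, 0, 0, 0, 0, 0, 0, 0, 0, 0, 0, 0, 0, 0, 0, 0, 0, 0, 0, 0, 0, 0, 0, 0, 0]
}}

```text
time_s: 18.5
eef_pos: [0.4764, -0.1729, 0.037]
tool_rot: [-0.001, 0.654, 0.757, 0.001]
force: [-0.7, 6.6, 3.5]
grip_width: 0.326
gripper_force: 30.0
```

Call:
{"name": "move_arm", "arguments": {
  "targets": [0, 0, 0, 0, 0, 0, 0, 0, 0, 0, 0, 0, 0, 0, 0, 0, 0, 0, -0.4, 0, 0, 0, -0.8, 0, 0, 0, -0.8, 0, 0.6, 0, -1, 0, 0.8, 0, -1, 0, 0.8, 0, -1, 0],
  "gripper": 0.8
}}

```text
time_s: 19.5
eef_pos: [0.4684, -0.1197, 0.1639]
tool_rot: [0.0, 0.654, 0.756, 0.0]
force: [-0.4, 0.0, -0.0]
grip_width: 0.8
gripper_force: 0.0
```

Call:
{"name": "move_arm", "arguments": {
  "targets": [0.8, 0, -1, 0, 0.8, 0, 0, 0, 0.8, 0, 0, 0, 0.8, 0, 0, 0, 0.8, 0, 0, 0, 0.5, 0, 0, 0, 0, 0, 0, 0, 0, 0, 0, 0, 0, 0, 0, 0, 0, 0, 0, 0],
  "gripper": 0
}}

```text
time_s: 20.5
eef_pos: [0.4524, -0.0095, 0.1871]
tool_rot: [0.0, 0.654, 0.756, -0.0]
force: [0.0, 0.0, -0.3]
grip_width: 0.008
gripper_force: 0.0
```

Run:
```python
from m import *
s,R=state();W=shot("wrist","wrist7.png");T=shot("top");S=shot("side")
for n,i in(("w",W),("t",T),("s",S)):
  for q,z in(("jack",0),("saddle",.07),("handle_bar",.14),("lift_pad",.094)):
    for r in pinpoint(i,q)[:2]:
        p=onz(i,r["uv"],z); print(n,q,round(r["score"],2),np.round(r["uv"]),p[:2],"tool",R.T@(p-s["eef_pos"]))
```

```text
t 20.5 p [ 0.4524 -0.0095  0.1871] xyaw 1.7148 z [-0.     -0.0002 -1.    ] F [ 0.0239  0.0396 -0.2699] grip 0.007543269722661132 0.0
w jack 0.78 [257. 327.] [ 0.487  -0.2634] tool [-0.2562 -0.0022  0.1872]
w saddle 0.47 [258. 363.] [ 0.4895 -0.2719] tool [-0.2651 -0.0009  0.1172]
w saddle 0.41 [261. 181.] [ 0.4541 -0.0054] tool [0.0038 0.0023 0.1171]
w handle_bar 0.82 [261. 182.] [0.4507 0.0127] tool [0.0222 0.0016 0.0471]
t jack 0.96 [360. 196.] [ 0.4832 -0.2659] tool [-0.2581 -0.0063  0.1872]
t handle_bar 0.74 [264. 103.] [0.7415 0.0445] tool [0.012  0.2939 0.0471]
t handle_bar 0.62 [276. 200.] [0.4589 0.0096] tool [0.0179 0.0092 0.0471]
t lift_pad 0.6 [368. 194.] [ 0.4827 -0.2669] tool [-0.2591 -0.0069  0.0932]
s jack 0.67 [280. 174.] [ 0.4834 -0.276 ] tool [-0.2682 -0.0075  0.1872]
s saddle 0.6 [279. 155.] [ 0.4892 -0.3108] tool [-0.3035 -0.0068  0.1172]
s handle_bar 0.71 [282. 177.] [0.4552 0.0133] tool [0.0222 0.0061 0.0471]
s lift_pad 0.98 [280. 151.] [ 0.483  -0.2898] tool [-0.2818 -0.0099  0.0932]
```

View pics/wrist7.png

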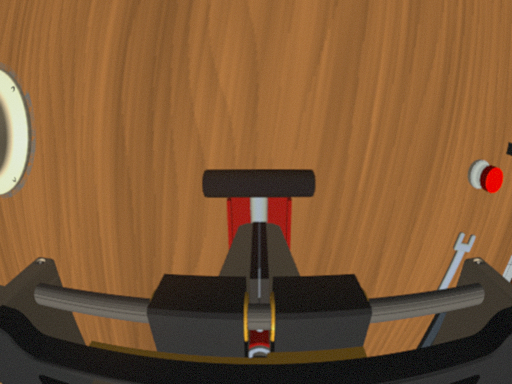

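The bar is centred 22 mm behind the fingertips, at (259,184). First pump stroke.

Call:
{"name": "move_arm", "arguments": {
  "targets": [0.45, 0, 0.5, 0, 0.45, 0, 0.5, 0, 0.15, 0, 0.5, 0, 0.12, 0, 0.5, 0, 0.1, 0, 0.5, 0, 0.08, 0, 0.5, 0, 0.05, 0, 0.5, 0, 0, 0, 0.5, 0, 0, 0, 0.5, 0, 0, 0, 0.4, 0]
}}

```text
time_s: 22.25
eef_pos: [0.4475, 0.0262, 0.0639]
tool_rot: [0.0, 0.654, 0.756, 0.0]
force: [0.0, 1.8, 4.9]
grip_width: 0.006
gripper_force: 2.7
```

Call:
{"name": "move_arm", "arguments": {
  "targets": [0, 0, 0, 0, 0, 0, 0, 0, 0, 0, 0, 0, 0, 0, -0.4, 0, 0, 0, -0.5, 0, 0, 0, -0.5, 0, -0.05, 0, -0.5, 0, -0.08, 0, -0.5, 0, -0.1, 0, -0.5, 0, -0.12, 0, -0.5, 0]
}}

```text
time_s: 23.25
eef_pos: [0.4486, 0.0169, 0.1508]
tool_rot: [0.0, 0.654, 0.756, 0.0]
force: [0.2, 0.5, 0.6]
grip_width: 0.007
gripper_force: 0.1
```

Run:
```python
from m import *
s,R=state();W=shot("wrist","wrist8.png");T=shot("top");S=shot("side","side8.png")
for n,i in(("w",W),("t",T),("s",S)):
  for q,z in(("jack",0),("handle_bar",.14),("lift_pad",.094)):
    for r in pinpoint(i,q)[:1]:
        p=onz(i,r["uv"],z); print(n,q,round(r["score"],2),np.round(r["uv"]),p[:2],"tool",R.T@(p-s["eef_pos"]))
```

```text
t 23.25 p [0.4486 0.0169 0.1508] xyaw 1.7157 z [ 0.0005 -0.     -1.    ] F [0.2321 0.4938 0.6009] grip 0.007439749138142059 0.1193215447710827
w jack 0.71 [257. 359.] [ 0.4884 -0.2749] tool [-0.2945 -0.0028  0.1509]
w handle_bar 0.77 [260. 234.] [0.4502 0.0132] tool [-0.0039  0.0011  0.0108]
t jack 0.72 [361. 193.] [ 0.4928 -0.2692] tool [-0.2895  0.0024  0.1509]
t lift_pad 0.65 [370. 190.] [ 0.4927 -0.2737] tool [-0.2939  0.0017  0.0569]
s jack 0.81 [278. 175.] [ 0.4889 -0.2676] tool [-0.2873 -0.0013  0.1509]
s handle_bar 0.71 [285. 177.] [0.4462 0.014 ] tool [-0.0025 -0.0027  0.0108]
s lift_pad 0.92 [282. 153.] [ 0.4734 -0.2702] tool [-0.2877 -0.0169  0.0569]
```

Call:
{"name": "move_arm", "arguments": {
  "targets": [0.12, 0, 0.5, 0, 0.1, 0, 0.5, 0, 0.08, 0, 0.5, 0, 0.05, 0, 0.5, 0, 0, 0, 0.5, 0, 0, 0, 0.5, 0, 0, 0, 0.5, 0, 0, 0, 0.05, 0, 0, 0, 0, 0, 0, 0, 0, 0]
}}

```text
time_s: 24.85
eef_pos: [0.4474, 0.0282, 0.0624]
tool_rot: [-0.002, 0.654, 0.756, 0.002]
force: [-7.6, 11.0, 25.2]
grip_width: 0.006
gripper_force: 12.7
```

```bash
python3 m.py 9 | egrep "^t|foot|lift|jack"
```

```text
t 24.85 p [0.4474 0.0282 0.0624] xyaw 1.7154 z [-0.0005  0.0044 -1.    ] F [-7.5601 11.0426 25.1627] grip 0.0056819660590218 12.685083076357841
lift_pad side 0.57 [278.6 149.8] [ 0.49  -0.304]
jack top 0.92 [360.5 196.8] [ 0.4807 -0.2678]
jack top 0.4 [356.6 153.2] [ 0.6212 -0.2569]
front_left_foot side 0.9 [243.1 172.4] [ 0.6335 -0.2785]
front_left_foot top 0.95 [356.1 151.8] [ 0.6257 -0.2553]
front_left_foot top 0.39 [372.5 235.9] [ 0.3574 -0.3043]
front_right_foot side 0.92 [309.8 169.4] [ 0.362 -0.327]
front_right_foot top 0.75 [371.3 236.1] [ 0.3568 -0.3005]
front_right_foot top 0.4 [109.4 226.5] [0.3777 0.522 ]
trimmer top 0.73 [401.6 190.7] [ 0.5019 -0.3999]
```

View pics/side9.png

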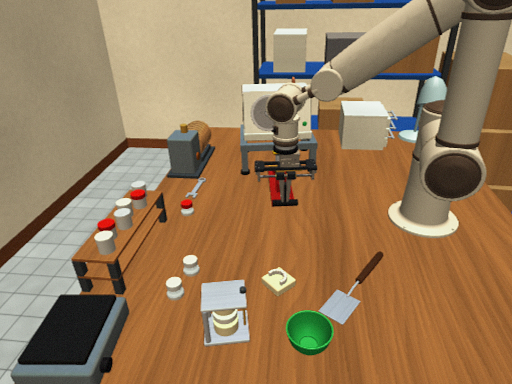

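Side view: the handle is down and all objects are undisturbed. I measure the feet's lift by registering this picture against the pre-lift one.

```bash
cat > lift.py <<'E'
from m import *
import sys
def shift(a,b,c):
    u0,u1,v0,v1=c;f=lambda i:cv2.cvtColor(i,cv2.COLOR_BGR2GRAY)[v0:v1,u0:u1].astype(np.float32)
    A,B=cv2.resize(f(a),None,fx=4,fy=4,interpolation=cv2.INTER_CUBIC),cv2.resize(f(b),None,fx=4,fy=4,interpolation=cv2.INTER_CUBIC)
    W=np.eye(2,3,dtype=np.float32);cc,W=cv2.findTransformECC(A,B,W,cv2.MOTION_TRANSLATION,(3,200,1e-6))
    return (W[:,2]/4).round(2),round(cc,3)
tag=sys.argv[1]
a=cv2.imread("pics/side6.png");b=cv2.imread(f"pics/side{tag}.png")
im=shot("side")
P=lambda p:cv2.projectPoints(np.array([p],float),np.array(im["rvec"],float),np.array(im["tvec"],float),np.array(im["K"]),None)[0].ravel()
print("px for 5mm at feet",P([.62,-.258,.005])-P([.62,-.258,0]),P([.355,-.298,.005])-P([.355,-.298,0]))
for nm,c in(("Lfoot",(236,254,158,180)),("Rfoot",(302,320,156,178)),("refsaddlebowl",(285,335,308,358)),("ref spatula",(180,208,178,216))):
    try: print(nm,*shift(a,b,c))
    except Exception as e: print(nm,"fail")
E
python3 lift.py 9
```

```text
px for 5mm at feet [-0.0481 -1.0973] [ 0.0605 -1.0972]
Lfoot [-0.   -1.41] 0.992
Rfoot [-0.26 -2.79] 0.518
refsaddlebowl [-0.01 -0.  ] 0.997
ref spatula [-0. -0.] 0.997
```

Call:
{"name": "move_arm", "arguments": {
  "targets": [0, 0, 0, 0, 0, 0, 0, 0, 0, 0, 0, 0, 0, 0, 0, 0, 0, 0, 0, 0, 0, 0, 0, 0, 0, 0, 0, 0, 0, 0, 0, 0, 0, 0, 0, 0, 0, 0, 0, 0]
}}

```text
time_s: 27.1
eef_pos: [0.4474, 0.0282, 0.0624]
tool_rot: [-0.002, 0.654, 0.756, 0.002]
force: [-6.2, 11.6, 26.0]
grip_width: 0.006
gripper_force: 12.6
```

```bash
python3 - <<'E'
from m import *
state();shot("side","side10.png");shot("top","top10.png")
E
sed -i 's/^for nm,c in(/for nm,c in(("Rleg",(304,321,140,160)),("Rpanel",(302,318,86,138)),("Lleg",(238,254,140,160)),("Lfoot2",(236,254,158,180)),/' lift.py; python3 lift.py 10
python3 - <<'E'
import cv2,numpy as np
b=cv2.imread("pics/side10.png")[70:190,225:335];a=cv2.imread("pics/side6.png")[70:190,225:335]
cv2.imwrite("pics/crop10.png",cv2.resize(np.hstack([a,b]),(800,436),interpolation=cv2.INTER_CUBIC))
E
```

```text
t 27.1 p [0.4474 0.0282 0.0624] xyaw 1.7154 z [-0.0004  0.0044 -1.    ] F [-6.1843 11.6393 25.9825] grip 0.0063502367510483255 12.615289315581322
px for 5mm at feet [-0.0481 -1.0973] [ 0.0605 -1.0972]
Rleg [ 0.18 -1.76] 0.735
Rpanel [ 0.22 -0.09] 0.636
Lleg [-0.04 -1.83] 0.926
Lfoot2 [-0.   -1.44] 0.992
Lfoot [-0.   -1.44] 0.992
Rfoot [-0.3 -2.8] 0.517
refsaddlebowl [-0. -0.] 0.997
ref spatula [-0.01 -0.  ] 0.997
```

View pics/crop10.png

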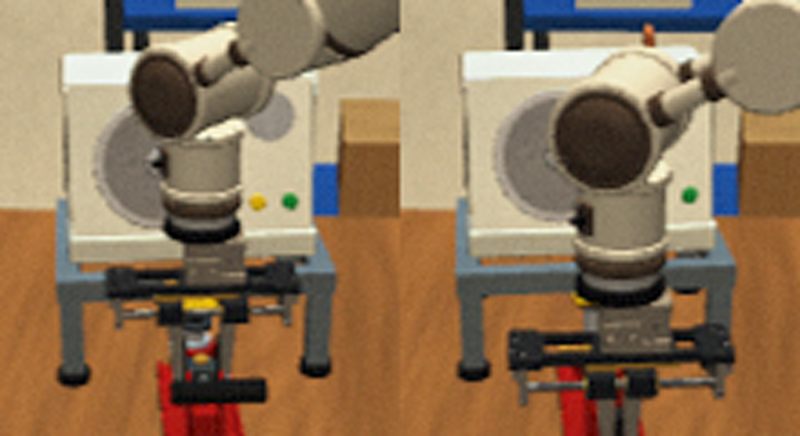

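Run:
```python
import sys;sys.argv=["x","10"]
from lift import *
a=cv2.imread("pics/top0.png");b=cv2.imread("pics/top10.png")
for nm,c in(("Lfoot top",(349,366,144,162)),("Rfoot top",(363,380,228,246)),("panel",(440,496,120,225)),("spanner",(295,345,90,112))):
    try: print(nm,*shift(a,b,c))
    except Exception as e: print(nm,"fail")
```

```text
px for 5mm at feet [-0.0481 -1.0973] [ 0.0605 -1.0972]
Rleg [ 0.18 -1.76] 0.735
Rpanel [ 0.22 -0.09] 0.636
Lleg [-0.04 -1.83] 0.926
Lfoot2 [-0.   -1.44] 0.992
Lfoot [-0.   -1.44] 0.992
Rfoot [-0.3 -2.8] 0.517
refsaddlebowl [-0. -0.] 0.997
ref spatula [-0.01 -0.  ] 0.997
Lfoot top [ 0.51 -0.51] 0.966
Rfoot top [0.34 0.03] 0.94
panel [ 2.62 -0.45] 0.998
spanner [0.   0.01] 0.993
```

Lift is consistent: the left foot is about 6.5 mm up, and the panel's 0.028 rad tip matches that. Nothing has slid, and the handle is held on its stop. I hand in.

```bash
python3 -c "
from cell import *
print(job_done())"
```

```text
the job is handed in; nothing more can be done
None
```

I slid the jack under the lift pad and pumped it twice, then handed the job in with the handle held fully down and the trimmer's front about 6.5 mm off the bench; that is measured at the left foot, and the right foot was hidden but the trimmer's tip angle agrees.

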